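# Flip the sold-out marker at the sweet counter

### The job

One of the two serving boards has an empty dish: with fingertip pushes alone, flip that board's hinged marker paddle right over its pivot so that it lies flat on the other side, showing the cross instead of the ring (pressing down the short tail raises the paddle, then push it over and down). Be gentle, do not lift, pick up or shove anything, and leave the other board with its marker, the jar, the cup and the gift box as they are.

Things in the scene. Friction and masses are not known exactly. Their poses are not given: they have to be found in the camera images.
- empty_board: Loose dark wooden serving board, 260 (x) x 180 (y) x 18 mm, about 2 kg, not fastened; the dish on it is EMPTY (bare white inside). Origin: centre of its underside; z up. Fixed on it: a flip marker, centred at x = -60 mm (the end nearer the robot), and a round white dish 110 mm wide, its rim 38 mm above the table, centred at x = +62 mm
- empty_pivot (a point): Centre of the axle of the empty dish's marker, 100 mm above the table; it lies along the board's x. Axes as the board's. Two steel cheeks carry it, 28 mm long along y, inner faces 42 and outer faces 54 mm apart along x, 97 mm high above the table, with round axle heads up to 107 mm
- empty_paddle (a joint): Hinge of the empty dish's white paddle, rad. 0 = level towards the board's +y, ring face up; pi/2 = paddle straight up, tail down; pi = flipped, level towards the board's -y, cross face up. Stops at 0 and pi. Stiff hinge (friction 0.045 N m, a push of 1 to 2 N moves it): the paddle stays at any angle it is left. Starts at 0 to 0.2
- empty_paddle_end (a point): Middle of the free end edge of the empty dish's paddle, 75 mm from the axle. The paddle is a flat plate 66 mm wide (along the axle) and 6 mm thick, starting 8 mm from the axle. y points from the axle to this end, x along the axle, z out of the ring face
- empty_tail_end (a point): Middle of the end edge of the empty dish's paddle's tail: a tongue in one piece and one plane with the paddle, on the other side of the axle, 34 mm wide, 6 mm thick, reaching 50 mm from the axle. It swings down freely between the cheeks; pressing it down raises the paddle. Axes as at the paddle end
- full_board: Loose dark wooden serving board, 260 (x) x 180 (y) x 18 mm, about 2 kg, not fastened; the dish on it is heaped with violet sweets to about 70 mm above the table. Origin: centre of its underside; z up. Fixed on it: a flip marker, centred at x = -60 mm (the end nearer the robot), and a round white dish 110 mm wide, its rim 38 mm above the table, centred at x = +62 mm
- full_pivot (a point): Centre of the axle of the full dish's marker, 100 mm above the table; it lies along the board's x. Axes as the board's. Two steel cheeks carry it, 28 mm long along y, inner faces 42 and outer faces 54 mm apart along x, 97 mm high above the table, with round axle heads up to 107 mm
- full_paddle (a joint): Hinge of the full dish's white paddle, rad. 0 = level towards the board's +y, ring face up; pi/2 = paddle straight up, tail down; pi = flipped, level towards the board's -y, cross face up. Stops at 0 and pi. Stiff hinge (friction 0.045 N m, a push of 1 to 2 N moves it): the paddle stays at any angle it is left. Starts at 0 to 0.2
- full_paddle_end (a point): Middle of the free end edge of the full dish's paddle, 75 mm from the axle. The paddle is a flat plate 66 mm wide (along the axle) and 6 mm thick, starting 8 mm from the axle. y points from the axle to this end, x along the axle, z out of the ring face
- full_tail_end (a point): Middle of the end edge of the full dish's paddle's tail: a tongue in one piece and one plane with the paddle, on the other side of the axle, 34 mm wide, 6 mm thick, reaching 50 mm from the axle. It swings down freely between the cheeks; pressing it down raises the paddle. Axes as at the paddle end
- jar: Glass sweet jar with steel lid, loose, 72 mm across, 110 mm high, bystander. Origin: centre of its underside
- cup: White cup, loose, 80 mm across, 65 mm high, bystander. Origin: centre of its underside
- giftbox: Light blue chocolate box, loose, 150 (x) x 65 (y) x 45 mm, bystander. Origin: centre of its underside

How it is judged:
By the outcome, as a careful person would: the job done as asked, in the order asked, and still so for the second after the job is handed in, with the robot touching nothing.
It also fails if it takes over 51 s, if anything falls off the work surface, if the arm or the gripper's body presses on something with over 40 N, if the wrist force passes 120 N, or if a joint passes its speed limit or range.

### The arm

A 6-joint arm with a two-finger parallel gripper is mounted at the origin on the work surface. World frame = base frame: x ahead of the robot, y to its left, z up, the work surface at z = 0. Lengths are in mm, angles in rad, forces in N, time in s.
With the tool pointing down it reaches from about 200 to 875 mm from the base axis. Payload 3.4 kg.
Tool frame: the origin (TCP) lies at the very end of the fingers, on their centre line; the grasp point (between the pads) lies manip.pinch_z behind it (manip.pinch_z is the distance from the TCP to the grasp point, in mm); z points along the fingers, y is the line along which they close (so a half turn about z gives the same grasp; the last joint's range is limited). The gripper opens to 94 mm and grips with 3 to 60 N. Pads are 16 mm wide; open, the fingers measure 119 mm over their backs; the gripper's body (75 mm by 177 mm) begins 78 mm behind the grasp point.
Start: joints at [1.11, 0.276, 1.505, -0, 1.361, -0.121], TCP at [191.667, 542.156, 170.993] pointing down, gripper open.
Joint ranges: [-2.89, 2.89], [-0.75, 2.08], [0.22, 2.7], [-1.18, 4.32], [0.11, 2.71], [-2.7, 2.7]. Speed limits (rad/s): [2.57, 2.57, 3.14, 3.14, 3.14, 3.14].

### API

Orientations are given as a rotation vector (axis times angle).
In Python, from cell import manip gives the robot as it stands. Calls block until the motion is done:
- manip.movep(position, orientation): joint-space move of the TCP to a pose.
- manip.line_to(position, feed=150, rotation=None, guard=None): straight line of the TCP; rotation=None keeps the orientation; feed is the mean speed in mm/s. With guard (N) it stops when the force on the tool has changed by that much, and returns True; else False.
- manip.set_joints(angles): joint-space move.
- manip.gripper_to(opening, force=None): finger opening in mm; force is the grip in N (None keeps the last); returns when the fingers have stopped.
- manip.pause(seconds).
- manip.solve_ik(position, orientation): joint angles nearest the present ones, or None.
- manip.observe(): the state.
- manip.read_camera(name): name is "side" or "top" or "wrist"; returns a dict with "color" (400x640x3 uint8, red, green, blue), "fx", "fy", "cx", "cy" (pixels), "k1" (the pictures are not rectified: a ray, as slopes to the right and down, at radius r is drawn at 1 + k1 r^2 times it, then the intrinsics apply), "cam_to_world" (4x4, takes a point from camera to world coordinates). Camera axes: x right, y down, z forward; pixel columns grow to the right and rows downward; lengths in mm; the calibration is good to about 2 mm. A picture is of the moment at which its call begins. There is no depth.
A pose or a line that the arm cannot do raises manip.IKError and nothing moves.
- manip.finish_job(): hands the job in; it is judged then, once.
Trained networks look in a picture, given as the dict that the camera call returned (one of the last four; its "shot" number tells which), for a name from the list of things; names that differ only in an ending like _2 or _b are one class to them, and where a whole thing is asked for, a point or a joint stands for the part that bears it (a point fixed in the world has none). Each returns a list of dicts, best first, with "conf" (0 to 1); they miss things now and then, are a little off and sometimes report something else, mostly with a low value. They report only what shows in the picture. A call takes as long as a camera call.
- manip.recognise(picture, label): "bbox" ([left, top, width, height] in pixels, round what is visible of it).
The state is a dict: "clock": time; "joint_pos": joint angles; "qvel": joint speeds; "joint_efforts": joint torques, N m; "position": TCP position; "eef_rot": TCP orientation; "force": force on the tool from outside, world axes, zero at the start; "ft_torque": the same for the moment, N m; "gripper_width": finger opening in mm; "finger_force": force on a finger pad.
Only numpy, scipy, OpenCV 4.12 (cv2) and the standard library are available. Lean on these libraries where they do the work, as an engineer would, in place of code of your own. Each camera call takes 0.05 s, during which the arm holds its last target. There are 200 camera calls.

## Working session

There is one attempt and no reset: what is moved stays moved. The work goes in short steps, each a Python script; the robot and the scene stay as the last script left them, time stands still between calls to the robot, and variables do not carry over. Pictures are saved under pics/ and viewed, at most 10 in all, crops included, and the job is handed in when it is done.

```bash
ls; mkdir -p pics
python3 - <<'E'
from cell import manip
import cv2
o=manip.observe(); print(o['clock'],o['position'],o['eef_rot'],manip.pinch_z)
for c in("top","side"):
    p=manip.read_camera(c); cv2.imwrite(f"pics/{c}0.png",p["color"][:,:,::-1])
    print(c,p["fx"],p["fy"],p["cx"],p["cy"],p["k1"],p["cam_to_world"])
    for l in("empty_board","full_board","empty_paddle","full_paddle","empty_pivot","empty_paddle_end","empty_tail_end","jar","cup","giftbox"):
        print(l,[([round(v) for v in d["bbox"]],round(d["conf"],2)) for d in manip.recognise(p,l)[:3]])
print(manip.observe()['clock'])
E
```

```text
pics
0.0 [191.37510276 541.57569455 170.13604775] [-5.31063334e-01 -3.09590301e+00  2.65426601e-03] 18.8
top 391.35827271402655 391.35827271402655 319.51382685435914 200.05960214670648 -0.06434292982379555 [[-2.26114257e-04 -9.88884329e-01  1.48686692e-01  4.50840030e+02]
 [-9.99990713e-01  8.63514333e-04  4.22232564e-03 -1.69662091e+01]
 [-4.30378475e-03 -1.48684357e-01 -9.88875341e-01  1.30116183e+03]
 [ 0.00000000e+00  0.00000000e+00  0.00000000e+00  1.00000000e+00]]
empty_board [([224, 170, 76, 85], 0.85)]
full_board [([337, 165, 68, 87], 0.93), ([159, 206, 29, 22], 0.47)]
empty_paddle [([223, 211, 44, 26], 0.66)]
full_paddle [([335, 167, 68, 85], 0.68), ([354, 217, 45, 24], 0.6)]
empty_pivot [([223, 171, 73, 86], 0.79)]
empty_paddle_end [([223, 211, 42, 25], 0.75), ([337, 168, 70, 86], 0.65), ([355, 217, 43, 20], 0.61)]
empty_tail_end [([220, 213, 47, 24], 0.85)]
jar [([316, 139, 20, 27], 0.73)]
cup [([159, 207, 31, 20], 0.75)]
giftbox [([459, 218, 30, 48], 0.73)]
side 441.31800619694053 441.31800619694053 329.344302515618 202.79522756319037 -0.12459272235339616 [[ 9.59095071e-01 -1.62997332e-01  2.31448729e-01  2.95784147e+02]
 [-2.82965029e-01 -5.28288297e-01  8.00526244e-01 -1.16498759e+03]
 [-8.21198652e-03 -8.33272671e-01 -5.52801247e-01  8.58281752e+02]
 [ 0.00000000e+00  0.00000000e+00  0.00000000e+00  1.00000000e+00]]
empty_board [([271, 157, 70, 46], 0.93)]
full_board [([290, 215, 107, 67], 0.93)]
empty_paddle [([281, 156, 21, 21], 0.62)]
full_paddle [([303, 214, 29, 32], 0.98)]
empty_pivot [([266, 157, 78, 47], 0.96), ([280, 158, 21, 16], 0.68)]
empty_paddle_end [([285, 158, 15, 18], 0.73)]
empty_tail_end []
jar [([367, 176, 25, 41], 0.81), ([282, 155, 15, 18], 0.37)]
cup [([274, 144, 21, 15], 0.63), ([282, 156, 18, 18], 0.19)]
giftbox [([311, 319, 60, 41], 0.59)]
1.1
```

Run:
```python
import cv2
a=cv2.imread("pics/top0.png")[125:275,140:340]; cv2.imwrite("pics/t0c.png",cv2.resize(a,(800,600),interpolation=cv2.INTER_CUBIC))
a=cv2.imread("pics/side0.png")[120:300,210:450]; cv2.imwrite("pics/s0c.png",cv2.resize(a,(800,600),interpolation=cv2.INTER_CUBIC))
```

```text
(no output)
```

View pics/t0c.png

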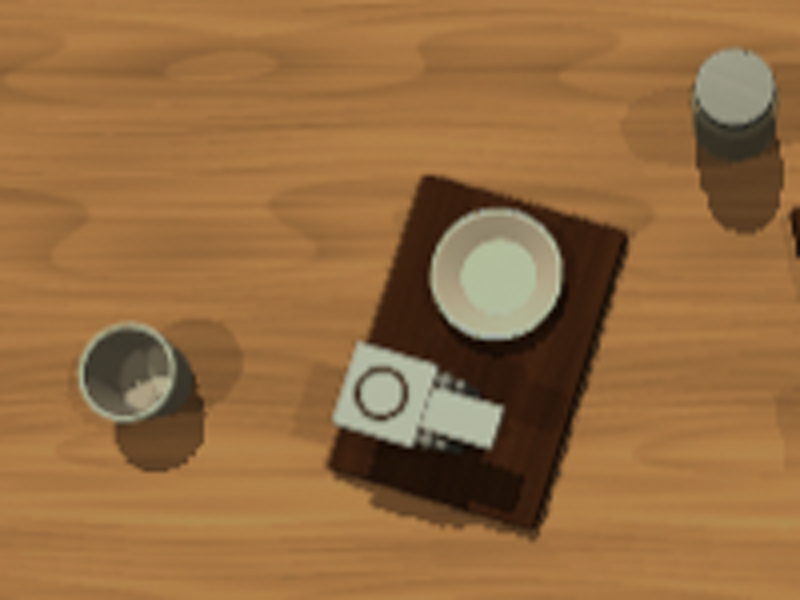

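View pics/s0c.png

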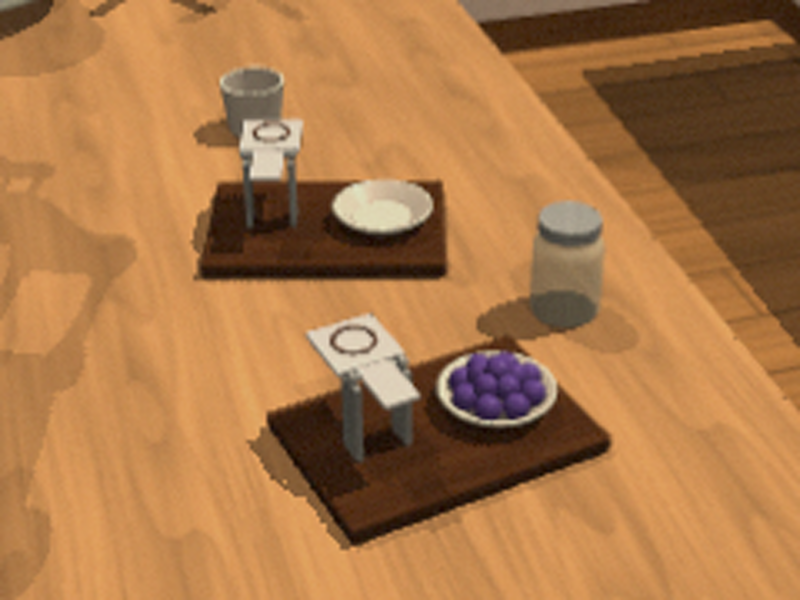

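```bash
cat > h.py <<'E'
import numpy as np, cv2
from scipy.optimize import least_squares
def project(P,cam):
    T=np.linalg.inv(cam["cam_to_world"]); K=np.array([[cam["fx"],0,cam["cx"]],[0,cam["fy"],cam["cy"]],[0,0,1]])
    return cv2.projectPoints(np.asarray(P,float),cv2.Rodrigues(T[:3,:3])[0],T[:3,3],K,np.array([cam["k1"],0,0,0.]))[0][:,0]
def pad(x,s,z,th):  # paddle-frame -> board-frame; s along paddle, z out of ring face
    return [-60+x, s*np.cos(th)-z*np.sin(th), 100+s*np.sin(th)+z*np.cos(th)]
def world(P,b):
    c,s=np.cos(b[2]),np.sin(b[2]); P=np.atleast_2d(P)
    return np.c_[b[0]+c*P[:,0]-s*P[:,1], b[1]+s*P[:,0]+c*P[:,1], P[:,2]]
E
python3 - <<'E'
from h import *
from cell import manip
top=manip.read_camera("top"); side=manip.read_camera("side")
def model(th):
    B=[[130,90,18],[130,-90,18],[-130,-90,18],[-130,90,18]]
    A=[pad(33,75,3,th),pad(33,8,3,th),pad(-33,8,3,th),pad(-33,75,3,th),pad(17,-50,3,th),pad(-17,-50,3,th)]
    return B+[[62,0,38]]+A
t=np.array([(425,177),(628,233),(535,535),(331,466),(498,274),(360,343),(437,362),(415,447),(333,425),(503,405),(493,450)])/4+[140,125]-.4
s=np.array([(443,182),(446,266),(202,270),(220,184),(383,208),(303,122),(300,155),(240,153),(245,121),(283,176),(250,178)])*.3+[210,120]-.35
def f(p,w=(1,1)):
    P=world(model(p[3]),p); return np.r_[w[0]*(project(P,top)-t).ravel(),w[1]*(project(P,side)-s).ravel()]
for w in((1,1),(1,0),(0,1)):
    r=least_squares(f,[500,200,-.3,.1],args=(w,),loss="soft_l1"); print(w,r.x.round(3),r.cost.round(2)); print(f(r.x).reshape(-1,2).round(1).tolist())
    if w==(1,1): np.save("b.npy",r.x); b=r.x
for l,q in(("pivot",[-60,0,100]),("tail",pad(0,-50,0,b[3])),("end",pad(0,75,0,b[3]))): print(l,world(q,b))
E
```

```text
(1, 1) [ 6.04843e+02  1.86524e+02 -2.89000e-01 -2.00000e-02] 11.9
[[0.3, -1.4], [0.6, -0.5], [0.4, -0.7], [-0.7, 0.6], [0.4, -0.1], [0.3, -0.4], [1.4, 1.0], [0.3, 0.2], [0.3, -0.5], [1.1, 0.5], [0.3, -0.1], [0.1, -1.3], [0.4, -1.0], [-0.6, -1.8], [-0.6, -1.5], [0.0, -1.6], [0.1, -0.6], [-0.1, -2.2], [-0.5, -1.5], [-0.3, -0.2], [-0.6, -0.8], [-0.5, -1.3]]
(1, 0) [ 6.04514e+02  1.87967e+02 -2.89000e-01 -1.26380e+01] 2.95
[[-0.1, -1.3], [0.1, -0.4], [-0.0, -0.6], [-1.2, 0.7], [-0.0, 0.0], [0.1, -0.1], [0.9, 1.1], [-0.2, 0.3], [0.2, -0.3], [0.4, 0.5], [-0.4, -0.1], [-0.1, -1.5], [0.2, -1.2], [-0.8, -2.0], [-0.7, -1.6], [-0.1, -1.7], [-0.1, 0.1], [-0.3, -2.3], [-0.7, -1.6], [-0.4, 0.6], [-0.9, -1.6], [-0.7, -2.2]]
(0, 1) [ 6.03766e+02  1.77678e+02 -2.86000e-01 -2.00000e-03] 2.17
[[2.8, -1.1], [3.1, -0.3], [3.3, -0.4], [2.0, 1.0], [3.0, 0.2], [3.0, -0.0], [4.3, 1.3], [3.2, 0.6], [3.1, -0.1], [4.1, 0.9], [3.3, 0.2], [0.5, -0.3], [1.0, 0.3], [-0.4, -0.3], [-0.5, -0.3], [0.4, -0.3], [0.2, 0.1], [0.1, -1.1], [-0.3, -0.3], [-0.2, 0.6], [-0.3, 0.7], [-0.2, 0.2]]
pivot [[547.33275731 203.62707681 100.        ]]
tail [[533.08285514 155.71113233 101.00127537]]
end [[568.70761056 275.50099354  98.49808694]]
```

```bash
cat >> h.py <<'E'
from cell import manip
from scipy.spatial.transform import Rotation
b=np.load("b.npy")
def tcp(y,z): return world([-60,y,z],b)[0]   # finger tip centre in the hinge's mid plane
def rot(sg):
    yt=sg*np.array([np.cos(b[2]),np.sin(b[2]),0]); zt=np.array([0,0,-1.])
    return Rotation.from_matrix(np.c_[np.cross(yt,zt),yt,zt]).as_rotvec()
def go(y,z,feed=60,guard=8):
    hit=manip.line_to(tcp(y,z),feed=feed,guard=guard); o=manip.observe()
    print((y,z),"HIT" if hit else "",o["force"].round(1),o["position"].round(1),round(o["clock"],1)); return hit
def snap(n):
    import cv2
    ims=[]
    for c,(r0,c0) in(("top",(125,170)),("side",(110,230))):
        im=manip.read_camera(c)["color"][r0:r0+150,c0:c0+150,::-1]; ims.append(cv2.resize(im,(400,400),interpolation=cv2.INTER_CUBIC))
    cv2.imwrite(f"pics/{n}.png",np.hstack(ims))
E
python3 - <<'E'
from h import *
q0=np.array(manip.observe()["joint_pos"]); best=None
for sg in(1,-1):
    q=manip.solve_ik(tcp(-40,180),rot(sg)); print(sg,q)
    if q is not None and (best is None or np.abs(q-q0).max()<best[0]): best=(np.abs(q-q0).max(),sg)
sg=best[1]; np.save("sg.npy",sg)
manip.gripper_to(0,force=5)
manip.line_to(manip.observe()["position"]+[0,0,60])
manip.movep(tcp(-40,190),rot(sg)); print(manip.observe()["clock"],manip.observe()["gripper_width"])
h=go(-40,112,100)
if not h: h=go(-40,85,40,6)
snap("p1")
E
```

```text
1 [ 1.75093911e-01  2.49639538e-01  1.51938446e+00 -4.44089210e-16
  1.37256866e+00  4.64157934e-01]
-1 [ 1.75093911e-01  2.49639538e-01  1.51938446e+00 -4.44089210e-16
  1.37256866e+00 -2.67743472e+00]
5.025 0.07470375709641358
(-40, 112)  [-0.1  0.4  0.4] [536.5 165.5 112.6] 6.0
(-40, 85)  [-0.4 -0.7 -0.5] [536.1 165.3  85.1] 6.8
```

View pics/p1.png

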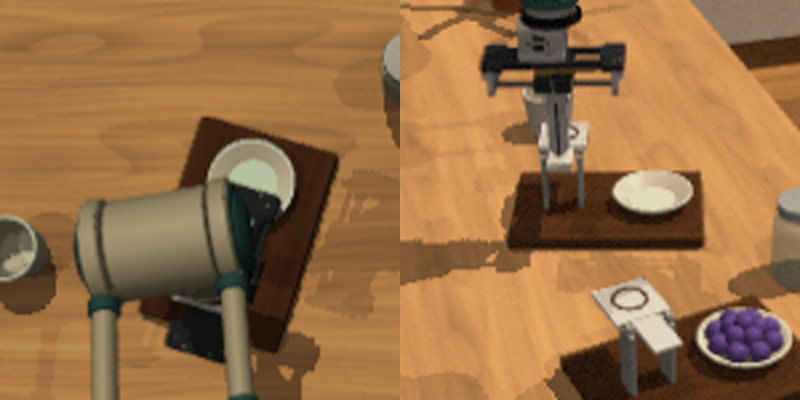

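Run:
```python
from h import *
im=manip.read_camera("side")["color"][140:200,260:340,::-1]; cv2.imwrite("pics/p1z.png",cv2.resize(im,(800,600),interpolation=cv2.INTER_CUBIC))
print(manip.observe()["force"])
```

```text
[-0.35088403  0.63055865 -0.10498468]
```

View pics/p1z.png

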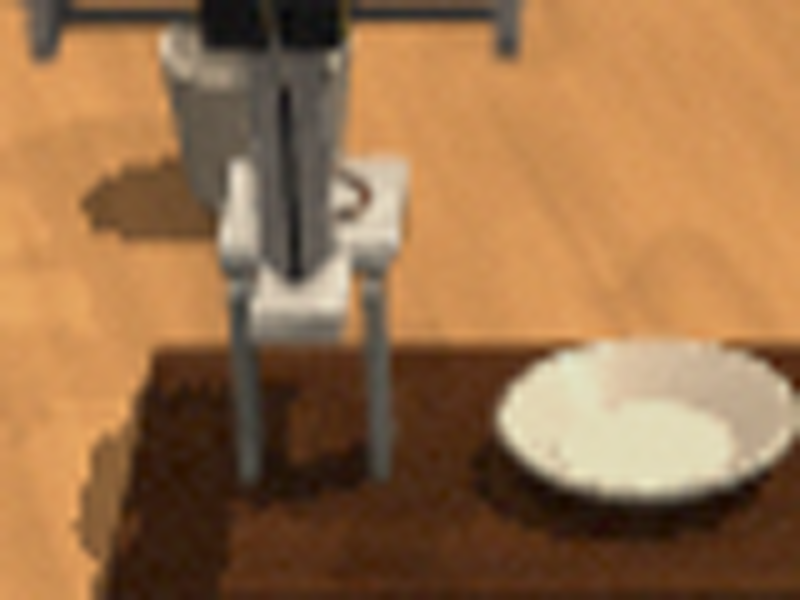

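Run:
```python
from h import *
s=manip.read_camera("side"); g=lambda P:((project(P,s)-[260,140])*10).round().tolist()
print("tcp",g([manip.observe()["position"]]))
for off in(0,-9):
  for th in(0,.2,.35,.5):
    bb=b.copy();bb[0]-=off*.28*0;bb[1]+=off
    print(off,th,g(world([pad(17,-50,3,th),pad(-17,-50,3,th),pad(17,-50,-3,th),pad(33,75,3,th),pad(-33,75,3,th),pad(33,8,3,th)],bb)))
```

```text
tcp [[296.0, 349.0]]
0 0 [[339.0, 319.0], [242.0, 320.0], [340.0, 334.0], [406.0, 153.0], [228.0, 154.0], [395.0, 239.0]]
0 0.2 [[341.0, 344.0], [244.0, 344.0], [342.0, 357.0], [404.0, 119.0], [225.0, 121.0], [395.0, 236.0]]
0 0.35 [[342.0, 360.0], [245.0, 360.0], [343.0, 371.0], [402.0, 98.0], [223.0, 99.0], [395.0, 235.0]]
0 0.5 [[344.0, 373.0], [247.0, 374.0], [345.0, 382.0], [400.0, 79.0], [220.0, 81.0], [394.0, 234.0]]
-9 0 [[345.0, 332.0], [247.0, 332.0], [346.0, 347.0], [412.0, 163.0], [233.0, 165.0], [401.0, 251.0]]
-9 0.2 [[347.0, 356.0], [249.0, 357.0], [348.0, 369.0], [409.0, 130.0], [230.0, 132.0], [401.0, 248.0]]
-9 0.35 [[348.0, 372.0], [250.0, 373.0], [349.0, 383.0], [408.0, 108.0], [227.0, 110.0], [400.0, 246.0]]
-9 0.5 [[349.0, 386.0], [252.0, 386.0], [351.0, 394.0], [406.0, 90.0], [224.0, 91.0], [400.0, 245.0]]
```

Run:
```python
from h import *
f0=[manip.observe()["force"] for _ in range(1)]
go(-40,72,25,6)
a=manip.read_camera("side")["color"][130:205,250:350,::-1]; w=manip.read_camera("wrist")["color"][:,:,::-1]
cv2.imwrite("pics/p2.png",np.hstack([cv2.resize(a,(400,300),interpolation=cv2.INTER_CUBIC),cv2.resize(w,(400,300))]))
print(manip.observe()["force"],manip.observe()["joint_efforts"])
```

```text
(-40, 72)  [ 0.6 -0.3  0.2] [535.9 165.3  71.9] 7.7
[ 0.14879016 -0.22774929  0.34887979] [-2.10376602e-03 -4.07118881e+01 -2.10353047e+01  6.62422855e-02
 -1.64624053e-02 -3.34596700e-05]
```

View pics/p2.png

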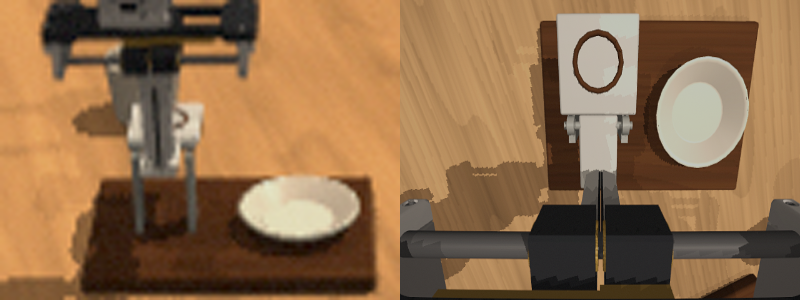

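Run:
```python
from h import *
w=manip.read_camera("wrist"); s=manip.read_camera("side")
cv2.imwrite("pics/w3.png",w["color"][:,:,::-1]); 
P=manip.observe()["position"]
print("tcp",project([P],w),project([P],s), w["cam_to_world"].round(3).tolist(),w["fx"],w["k1"])
g=lambda Q:(project(world(Q,b),w)/[1.6,1.3333]+[400,0]).round().tolist()
for th in(0,.2,.4,.7): print(th,g([pad(-33,75,3,th),pad(33,75,3,th),pad(-33,8,3,th),pad(33,8,3,th),pad(17,-50,3,th)]))
print(g([[-130,90,18],[130,90,18],[130,-90,18],[62,0,38],[-60-27,0,100],[-60+27,0,100]]))
a=w["color"][130:330,200:440,::-1]; cc=s["color"][140:200,260:320,::-1]
cv2.imwrite("pics/w3c.png",np.hstack([cv2.resize(a,(480,400),interpolation=cv2.INTER_CUBIC),cv2.resize(cc,(320,400),interpolation=cv2.INTER_CUBIC)]))
```

```text
tcp [[322.88064867 221.7930504 ]] [[289.80604682 178.16680181]] [[0.958, -0.277, -0.072, 555.205], [-0.286, -0.927, -0.241, 235.095], [0.0, 0.252, -0.968, 285.395], [0.0, 0.0, 0.0, 1.0]] 338.4739396011966 -0.015442084811135579
0 [[560.0, 15.0], [644.0, 15.0], [564.0, 117.0], [640.0, 117.0], [620.0, 191.0]]
0.2 [[556.0, 13.0], [648.0, 13.0], [563.0, 118.0], [640.0, 118.0], [619.0, 186.0]]
0.4 [[553.0, 16.0], [652.0, 16.0], [563.0, 120.0], [641.0, 120.0], [618.0, 179.0]]
0.7 [[547.0, 34.0], [658.0, 34.0], [563.0, 123.0], [641.0, 123.0], [618.0, 166.0]]
[[541.0, 21.0], [764.0, 21.0], [739.0, 192.0], [705.0, 116.0], [571.0, 127.0], [632.0, 127.0]]
```

View pics/w3c.png

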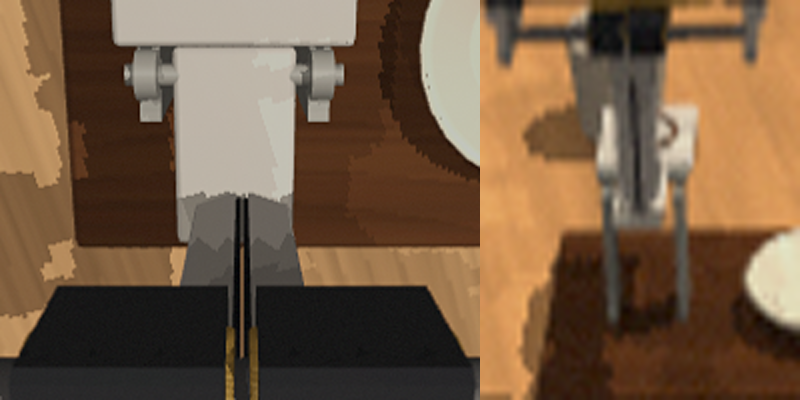

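```bash
cat >> h.py <<'E'
def theta():   # paddle angle from the wrist picture: best overlap of its projected plate with the pale pixels
    w=manip.read_camera("wrist"); c=w["color"][:160,225:405].astype(int)
    m=(c.min(2)>130)&(c.max(2)-c.min(2)<45); out=[]
    for th in np.arange(0,1.4,.03):
        q=project(world([pad(-33,75,3,th),pad(33,75,3,th),pad(33,8,3,th),pad(-33,8,3,th)],b),w)-[225,0]
        k=cv2.fillPoly(np.zeros(m.shape,np.uint8),[q.round().astype(np.int32)],1)>0
        out.append(((m^k).sum(),round(th,2)))
    return min(out)
E
python3 - <<'E'
from h import *
print(theta())
for z in(64,56,48):
    if go(-40,z,25,6): break
    print(theta())
E
```

```text
(np.int64(4408), np.float64(0.06))
(-40, 64)  [ 0.3 -0.  -0.6] [535.6 165.2  63.8] 8.4
(np.int64(5152), np.float64(0.24))
(-40, 56)  [0.  0.6 1.3] [535.8 165.1  55.7] 8.9
(np.int64(5548), np.float64(0.21))
(-40, 48)  [ 0.2 -0.  -0.1] [535.8 165.1  47.7] 9.4
(np.int64(5162), np.float64(0.48))
```

Run:
```python
from h import *
w=manip.read_camera("wrist")["color"][0:300,180:420,::-1]; a=manip.read_camera("side")["color"][130:205,250:350,::-1]
cv2.imwrite("pics/p4.png",np.hstack([cv2.resize(w,(320,400)),cv2.resize(a,(480,400),interpolation=cv2.INTER_CUBIC)]))
```

```text
(no output)
```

View pics/p4.png

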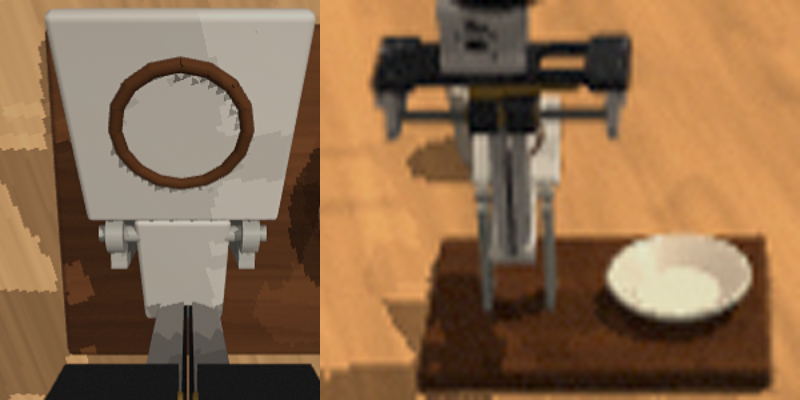

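Run:
```python
from h import *
go(-40,36,30,6); print(theta())
D=33
go(-45,50,60); 
if not go(-60,200-D,120):
  go(115,200-D,150); go(115,130-D,100); go(70,130-D,60); 
  w=manip.read_camera("wrist")["color"][:,:,::-1]; a=manip.read_camera("side")["color"][130:205,250:350,::-1]
  cv2.imwrite("pics/p5.png",np.hstack([cv2.resize(w,(400,300)),cv2.resize(a,(400,300),interpolation=cv2.INTER_CUBIC)]))
```

```text
(-40, 36)  [-0.2 -0.5  0.2] [535.6 165.2  35.6] 10.1
(np.int64(7118), np.float64(1.26))
(-45, 50)  [-0.6 -0.2 -0.5] [535.  160.4  50.8] 10.6
(-60, 167)  [ 0.3 -0.3 -0.5] [529.6 146.1 166.1] 11.7
(115, 167)  [-0.4 -0.   0. ] [579.9 313.1 167.1] 13.0
(115, 97)  [-0.2  1.7 -1.1] [580.7 314.   97.7] 13.8
(70, 97)  [-0.3  0.9  0.1] [567.5 270.9  97.1] 14.8
```

View pics/p5.png

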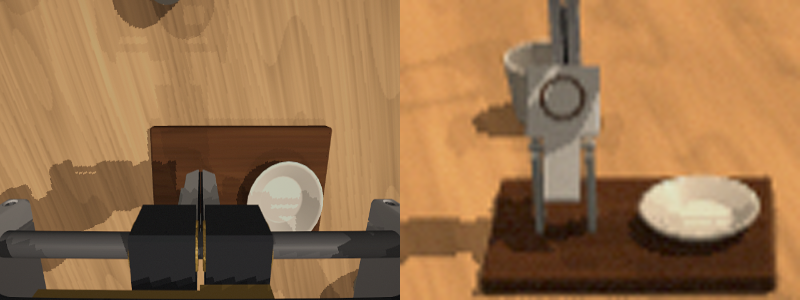

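Run:
```python
from h import *
D=33
for y,z in((11,130),(-15,135),(-32,128),(-42,117)):
    if go(y,z-D,40,8): break
else:
  w=manip.read_camera("wrist")["color"][:,:,::-1]; a=manip.read_camera("side")["color"][130:205,250:350,::-1]
  cv2.imwrite("pics/p6.png",np.hstack([cv2.resize(w,(400,300)),cv2.resize(a,(400,300),interpolation=cv2.INTER_CUBIC)]))
```

```text
(11, 97)  [-0.6  0.8 -0.2] [550.4 214.2  96.9] 16.5
(-15, 102)  [ 0.2 -0.1 -0.8] [543.  188.8 102.1] 17.3
(-32, 95)  [-0.2 -0.3 -1. ] [538.  172.6  94.9] 17.9
(-42, 84)  [-0.  -0.   0.1] [535.  163.   83.7] 18.4
```

View pics/p6.png

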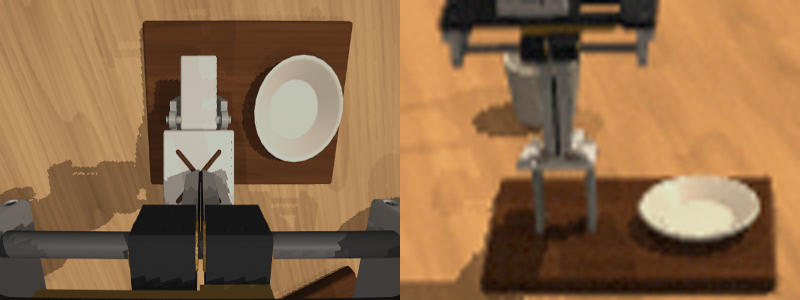

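Run:
```python
from h import *
go(-50,82,40,8)
h=go(-50,52,15,4); print(h)
go(-50,100,80,20); 
manip.line_to(tcp(-50,200),feed=150); 
manip.line_to(tcp(60,260),feed=200); manip.pause(.3)
t=manip.read_camera("top")["color"][125:275,190:340,::-1]; w=manip.read_camera("side")["color"][130:205,250:350,::-1]
cv2.imwrite("pics/p7.png",np.hstack([cv2.resize(t,(360,360)),cv2.resize(w,(440,360),interpolation=cv2.INTER_CUBIC)]))
print(manip.observe()["clock"])
```

```text
(-50, 82)  [ 0.5 -0.7  0.4] [533.  155.3  82. ] 18.9
(-50, 52) HIT [-0.9  0.7  4.2] [533.1 155.6  68.7] 19.9
True
(-50, 100)  [-0.2  0.  -0.4] [532.9 155.7  99.9] 20.5
22.4583
```

View pics/p7.png

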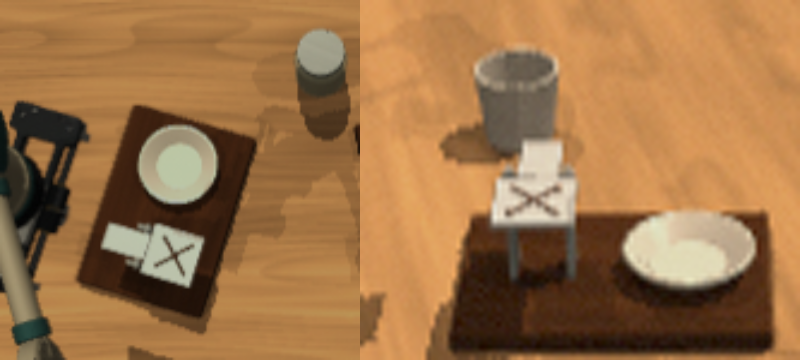

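The paddle lies flat with the cross up: the cross is centred at (175, 255) in the top view and (533, 200) in the side view. The fingers met the stop at 4 N. The board, jar and cup look unmoved and the arm is clear.

```bash
python3 -c "
from cell import manip
print(manip.finish_job())"
```

```text
the job is handed in; nothing more can be done
None
```

The empty dish's marker is flipped flat with the cross showing, using fingertip pushes only. The job was handed in at about 22 s; the final pictures showed the board, jar and cup undisturbed, and the arm never went near the full board or gift box.

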